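Clamp the jar lid in the sealing jig

TASK

The small jar stands in the nest of the clamping jig with its lid freshly glued. Push the clamp strap round with a finger until it rests against its stop over the jar, and only then push the raised cam lever all the way down so that the rubber pad clamps the lid. Leave the jar in its nest without touching it, do not disturb the small bottles round the jig, and finish with the robot clear.

Things in the scene. Friction and masses are not known exactly. Their poses are not given: they have to be found in the camera images.
- jig: fixed jig: wooden plate 100 x 185 x 12 mm with a steel post, 24 mm thick at most above its 48 mm foot, 94 mm high. Origin: on the table under the post's axis (the strap's vertical swing axis); z is up. The jar nest, a grey plastic ring 80 mm across and 10 mm high on the plate, is centred 85 mm from the origin along the jig's +y; the plate runs from y = -50 to +135 mm and x = -50 to +50 mm.
- strap (a joint): swing of the strap about the post's vertical axis, rad. 0 = fully open, 1.60 = against the stop, over the jar. Seen from above the strap turns clockwise as it grows. At value q the strap points from the axis along the angle (pi/2 + 1.60 - q) measured counterclockwise from the jig's x axis, so at 1.60 it points along the jig's +y. Stiff: it stays where it is left; takes about 2 N sideways at the tab. The lever turns with the strap.
- tab (a point): middle of the upright finger tab at the outer end of the steel strap, 112 mm from the swing axis; the tab is 24 mm long (along the strap), 8 mm thick and stands from 118 to 158 mm above the table (7 mm lower when clamped). The strap below it is 24 mm wide, 10 mm thick, from 108 to 118 mm above the table. Its z is up.
- lever (a joint): cam lever angle, rad. 0 = fully up (handle rises 0.95 rad above level), 0.90 = fully down (0.05 rad above level). Its horizontal pivot is on the swing axis, 134 mm above the table; the handle points away from the jar end of the strap (opposite to the strap's direction). It stays where it is left; takes about 3 N at the tip. Pressing it lowers strap and pad by 7 mm.
- lever_tip (a point): middle of the upper face of the lever's black plastic grip, 100 mm out from the pivot and 6 mm above the lever's middle line. The grip is 24 mm wide, 12 mm thick and spans 67 to 117 mm from the pivot.
- pad: round rubber pad 28 mm across under the strap, 80 mm from the swing axis, on a stem sprung by up to 4 mm. Its underside is 97 mm above the table with the lever up, 4 mm clear of the jar lid; a black nut on the stem stands on the strap, up to 126 mm above the table. Origin: centre of its underside.
- jar: small glass jar with a white lid, 62 mm across, 81 mm high, loose in the nest on the plate, so its lid is 93 mm above the table. Origin: centre of its underside; z is up.
- amber_bottle: bystander: small brown bottle with a black cap, 39 mm across, 102 mm high, standing loose. Origin: centre of its underside.
- rollon_bottle: bystander: slim brown bottle with a tall black cap, 29 mm across, 78 mm high, standing loose. Origin: centre of its underside.
- oil_vial: bystander: slim brown bottle with a white cap, 29 mm across, 71 mm high, standing loose. Origin: centre of its underside.
Things that resemble listed ones, but are neither listed nor needed, are in the scene too. Leave any red look-alike of the jar alone.

How it is judged:
On the way, in this order (a step that is already met when the one before it is completed fails the run):
1. the strap is over the jar, at its stop, with the lever still up (value of joint strap above 1.5 rad and value of joint lever below 0.3 rad), for 0.2 s.
2. the lever is pushed down and the pad presses on the lid (value of joint lever above 0.82 rad and value of joint strap above 1.5 rad and contact force between pad and jar above 2.5 N), for 0.2 s.
At the end, for the whole second after the job is handed in: The strap is within 0.1 rad of its stop over the jar, the lever is down to within 0.08 rad of its end, the pad presses the lid with more than 2.5 N, and the jar stands upright (within 0.06 rad) in its nest, within 6 mm of where it was (all of step 2 and angle between jar's own z axis and vertical below 0.06 rad and distance of jar from where it was at the start of the episode below 0.006 m); the robot touches nothing.
It fails at once if the lever is pushed down before the strap is over the jar (value of joint lever above 0.45 rad and value of joint strap below 1.4 rad).
It fails at once if the robot touches the jar (more than 1 N) (contact force between any of the fingers, the arm and jar above 1 N).
It fails at once if the jar is lifted or tipped (height (world z) of jar above 0.022 m or angle between jar's own z axis and vertical above 0.15 rad).
It fails at once if a bystander bottle is moved by more than 15 mm or knocked over (distance of any of amber_bottle, rollon_bottle, oil_vial from where it was at the start of the episode above 0.015 m or angle between any of amber_bottle, rollon_bottle, oil_vial's own z axis and vertical above 0.3 rad).
It also fails if it takes over 56 s, if anything falls off the work surface, if the arm or the gripper's body presses on something with over 40 N, if the wrist force passes 120 N, or if a joint passes its speed limit or range.

ROBOT

A 7-joint arm with a two-finger parallel gripper is mounted at the origin on a cart in front of the work surface, level with it; the furniture and walls round the work are solid. World frame = base frame: x ahead of the robot, y to its left, z up, the work surface at z = 0. Lengths are in m, angles in rad, forces in N, time in s.
With the tool pointing down it reaches from about 0.425 to 0.8 m from the base axis. Payload 8.3 kg.
Tool frame: the origin (TCP) lies between the finger pads; the fingertips stand 22 mm ahead of it and the grasp point (between the pads) lies 3 mm ahead of it; z points along the fingers, y is the line along which they close (so a half turn about z gives the same grasp; the last joint's range is limited). The gripper opens to 85 mm and grips with 20 to 120 N. Pads are 22 mm wide; open, the fingers measure 114 mm over their backs; the gripper's body (76 mm by 85 mm) begins 54 mm behind the grasp point. The pads swing forward as they close: fully open they stand 13 mm farther back than shut.
Start: joints at [-1.374, 0.383, 0.016, 1.37, -0.006, 1.388, -0.046], TCP at [0.161, 0.604, 0.253] pointing down, gripper open.
Joint ranges: [-2.95, 2.95], [-0.25, 2.06], [-1.52, 1.56], [0.18, 2.33], [-1.44, 4.58], [0.02, 2.06], [-3.01, 3.01]. Speed limits (rad/s): [2.39, 2.39, 3.01, 3.01, 3.14, 3.14, 3.14].

INTERFACE

Orientations are given as a unit quaternion [w, x, y, z].
In Python, from plant import arm gives the robot as it stands. The module is installed in compiled form; this text tells all that it offers.
- The arm moves only by the tool arm_command, never from a script. Its argument "motion" is a list of rows, each a list of 7 numbers: the shift along the tool's x, y, z scaled (see below), then the turn, a rotation vector about the tool's x, y, z scaled (see below), then the closure, from 0 (fully open) to 1 (shut). In form: [[tx, ty, tz, ax, ay, az, fingers], ...]. A call has 1 to 5 rows; each row is the pose to reach, as a shift and turn from the pose commanded when the call began, along the tool's axes at that moment, turning the shorter way round; what a row does not reach only later rows make up. The controller multiplies each number of a shift by 0.2 m and each number of a turn by pi rad. A row lasts 1/8 s, in which the tool goes at most 62.5 mm and 10.7 degrees, less where a joint would pass 70% of its speed; a pose out of reach is approached as far as the arm can. A call with a number of a shift or a turn outside -1 to 1 is refused whole. A call with a gripper value outside its range is refused whole. The fingers move at their own pace and stop on an object; the grip force is fixed at half the most. Time passes only in rows, so rows that repeat a pose let the fingers close. It gives the time, the measured TCP pose, the force, the opening and the grip force at its end, in the units of the state.
- arm.sense(): the state, without advancing time (a new reading comes with each control period).
- arm.read_camera(name): name is "scene" or "top" or "wrist"; returns the picture (384x512x3 uint8, red, green, blue); there is no depth.
- arm.get_calibration(name): a dict with "intrinsics" (3x3 intrinsics, pixels), "dist_coeffs" ([k1, k2, p1, p2, k3] as OpenCV has them; the pictures are not rectified), "view" (4x4, takes a point from world to camera coordinates). Camera axes: x right, y down, z forward; pixel columns grow to the right and rows downward; lengths in m; the calibration is good to about 2 mm. A picture is of the moment at which its call begins: read the wrist's pose just before it. get_calibration takes no time and is no camera call; for the wrist camera it gives the pose at the moment of the call.
- arm.sign_off(): hands the job in; it is judged then, once.
Trained networks look in the newest picture that a camera, given by its name, has taken for a name from the list of things; names that differ only in an ending like _2 or _b are one class to them, and where a whole thing is asked for, a point or a joint stands for the part that bears it (a point fixed in the world has none). Each returns a list of dicts, best first, with "p" (0 to 1); they miss things now and then, are a little off and sometimes report something else, mostly with a low value. They report only what shows in the picture. A call takes as long as a camera call. They do not tell look-alikes from the thing itself.
- arm.regions_of(thing, camera): "pixels" (384x512 bool, what is visible of it) and "box" ([centre column, centre row, width, height] in pixels, round what is visible of it).
The state is a dict: "time_s": time; "qpos": joint angles; "dq": joint speeds; "joint_torque": joint torques, N m; "position": TCP position; "tcp_rot": TCP orientation; "contact_force": force on the tool from outside, world axes, zero at the start; "wrist_torque": the same for the moment, N m; "gripper_width": finger opening in m; "gripper_force": force on a finger pad.
Only numpy, scipy, OpenCV 4.12 (cv2) and the standard library are available. Lean on these libraries where they do the work, as an engineer would, in place of code of your own. Each camera call takes 0.05 s, during which the arm holds its last target. There are 200 camera calls.

## Working session

There is one attempt and no reset: what is moved stays moved. The work goes in short steps, Python scripts to look and compute and a tool call to move; the robot and the scene stay as the last step left them, time stands still between calls to the robot, and variables do not carry over. Pictures are saved under pics/ and viewed, at most 10 in all, crops included, and the job is handed in when it is done.

Besides the shell and the picture viewer there is one more tool, called after "Call:" as name(argument=value, ...), one argument or row to a line, values as JSON. arm_command: Moves the arm, as the interface text tells. Shifts and turns lie within -1 to 1; 1 stands for 0.2 m of shift or pi rad of turn. Its arguments: {"type":"object","properties":{"motion":{"type":"array","items":{"type":"array","items":{"type":"number"}}}},"required":["motion"]}

```bash
mkdir -p pics; python3 - <<'E'
from plant import arm
import cv2,numpy as np
print(arm.sense())
ims=[]
for c in ["scene","top"]:
    im=arm.read_camera(c); cv2.imwrite(f"pics/{c}0.png",im[:,:,::-1])
    K=arm.get_calibration(c); print(c,K["view"].round(3).tolist(),K["intrinsics"].round(1).tolist(),K["dist_coeffs"])
    for t in ["jig","jar","tab","lever","pad","amber_bottle","rollon_bottle","oil_vial"]:
        print(c,t,[(round(float(r["p"]),2),np.round(r["box"],0).tolist(),) for r in arm.regions_of(t,c)[:3]])
E
```

```text
{'time_s': 0.0, 'qpos': array([-1.37392391,  0.38422026,  0.01638359,  1.37113923, -0.00631289,
        1.38817735, -0.04647367]), 'dq': array([-0.0007492 , -0.00186044, -0.00098175, -0.00024628, -0.00013708,
       -0.00103302,  0.00162874]), 'joint_torque': array([ 9.92573296e-04, -6.27584338e+01,  8.44903942e-01, -3.71822906e+01,
        1.66719739e-02,  1.39495404e-02, -1.03436739e-05]), 'position': array([0.16038861, 0.60360865, 0.2522968 ]), 'tcp_rot': array([-1.11152784e-04,  1.29482138e-01,  9.91581302e-01, -9.41028173e-04]), 'contact_force': array([ 0.32485028,  0.49335985, -0.16574386]), 'wrist_torque': array([ 0.0174852 , -0.00656076, -0.00275905]), 'gripper_force': 0.0, 'gripper_width': 0.08555877196742097}
scene [[-0.847, -0.532, -0.001, 0.636], [-0.403, 0.642, -0.653, 0.098], [0.348, -0.552, -0.758, 1.004], [0.0, 0.0, 0.0, 1.0]] [[481.6, 0.0, 258.5], [0.0, 481.6, 183.5], [0.0, 0.0, 1.0]] [-0.1106799  0.         0.         0.         0.       ]
scene jig [(0.78, [289.0, 177.0, 104.0, 152.0])]
scene jar [(0.75, [230.0, 255.0, 32.0, 46.0]), (0.62, [265.0, 211.0, 33.0, 49.0
[... 385 characters left out ...]
.004, -0.982, 0.893], [0.0, 0.0, 0.0, 1.0]] [[395.7, 0.0, 259.5], [0.0, 395.7, 182.1], [0.0, 0.0, 1.0]] [-0.08025627  0.          0.          0.          0.        ]
top jig [(0.84, [279.0, 195.0, 76.0, 103.0]), (0.38, [301.0, 195.0, 22.0, 101.0])]
top jar [(0.87, [207.0, 194.0, 28.0, 28.0]), (0.77, [260.0, 199.0, 26.0, 28.0])]
top tab [(0.78, [296.0, 218.0, 14.0, 54.0]), (0.59, [252.0, 241.0, 22.0, 15.0])]
top lever [(0.66, [301.0, 169.0, 13.0, 47.0])]
top pad []
top amber_bottle [(0.83, [253.0, 244.0, 19.0, 21.0]), (0.64, [284.0, 159.0, 11.0, 19.0])]
top rollon_bottle [(0.74, [301.0, 196.0, 17.0, 101.0]), (0.65, [248.0, 168.0, 16.0, 16.0])]
top oil_vial [(0.62, [285.0, 156.0, 13.0, 17.0])]
```

```bash
python3 - <<'E'
import cv2
a=cv2.imread("pics/scene0.png")[80:300,160:400];b=cv2.imread("pics/top0.png")[120:290,170:370]
cv2.imwrite("pics/s1.png",cv2.resize(a,(648,594),interpolation=cv2.INTER_CUBIC))
cv2.imwrite("pics/t1.png",cv2.resize(b,(700,595),interpolation=cv2.INTER_CUBIC))
E
```

```text
(no output)
```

View pics/s1.png

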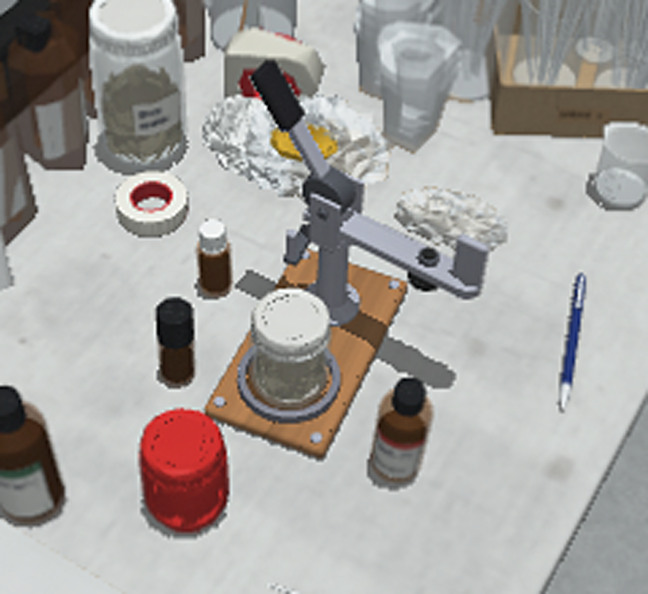

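View pics/t1.png

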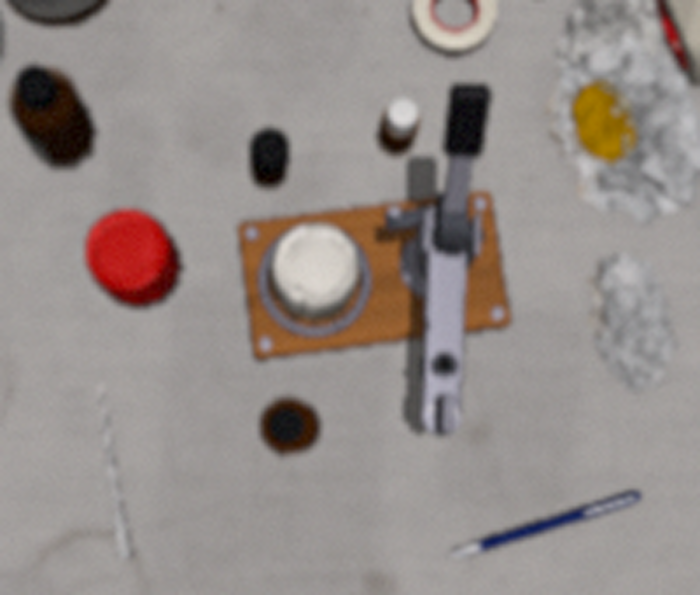

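The white-lidded jar in the nest is at top px (260,197). The red look-alike at (207,194) has no nest, so I leave it alone. The strap points toward the robot with its tab at about px (296,239), and the lever grip is at about (304,154). The amber bottle at (253,241) is under the sweep, the roll-on is at (247,165) and the vial at (284,155).

```bash
cat > h.py <<'E'
from plant import arm
import cv2,numpy as np
from scipy.optimize import least_squares
def ray(c,uv,z):
    K=arm.get_calibration(c);V=K["view"]
    n=cv2.undistortPoints(np.array([[uv]],float),K["intrinsics"],K["dist_coeffs"])[0,0]
    d=V[:3,:3].T@np.array([*n,1]);o=-V[:3,:3].T@V[:3,3]
    return o+d*(z-o[2])/d[2]
def proj(c,P):
    K=arm.get_calibration(c);V=K["view"]
    return cv2.projectPoints(np.array(P,float),cv2.Rodrigues(V[:3,:3])[0],V[:3,3],K["intrinsics"],K["dist_coeffs"])[0][:,0]
E
python3 - <<'E'
from h import *
T=lambda x,y:(170+x/3.5-.36,120+y/3.5-.36); S=lambda x,y:(160+x/2.7-.3,80+y/2.7-.3)
# jig-frame corners, top view: left-top=( +50,135), right-top=(50,-50), right-bot=(-50,-50), left-bot=(-50,135)
J=np.array([[.05,.135],[.05,-.05],[-.05,-.05],[-.05,.135],[0,.085]])
Z=[.012]*4+[.093]
pt=[T(240,222),T(487,192),T(510,323),T(256,357),T(315,268)]
W=np.array([ray("top",p,z)[:2] for p,z in zip(pt,Z)])
f=lambda p:((J@np.array([[np.cos(p[2]),np.sin(p[2])],[-np.sin(p[2]),np.cos(p[2])]])+p[:2])-W).ravel()
r=least_squares(f,[.6,.25,0]);x,y,a=r.x;print("jig",r.x,(r.fun*1e3).round(1))
R=lambda jx,jy,z:np.array([x+np.cos(a)*jx-np.sin(a)*jy,y+np.sin(a)*jx+np.cos(a)*jy,z])
for q in (0,1.6):
    t=np.pi/2+1.6-q
    print(q,"tab",R(.112*np.cos(t),.112*np.sin(t),.138))
    for l in (0,.9):
        e=.95-l;rr=.1*np.cos(e)-.006*np.sin(e);print(" tip",l,R(-rr*np.cos(t),-rr*np.sin(t),.134-(.007 if l else 0)+.1*np.sin(e)+.006*np.cos(e)))
t=np.pi/2+1.6
P=[R(.112*np.cos(t),.112*np.sin(t),.158),R(.080*np.cos(t),.080*np.sin(t),.126),R(0,.085,.093)]
e=.95;rr=.1*np.cos(e)-.006*np.sin(e);P.append(R(-rr*np.cos(t),-rr*np.sin(t),.134+.1*np.sin(e)+.006*np.cos(e)))
print("crop px top tab,nut,lid,tip",((proj("top",P)-[170,120])*3.5).round(0).tolist());print("scene",((proj("scene",P)-[160,80])*2.7).round(0).tolist())
print("scene-jar",ray("scene",S(291,318),.093))
for n,p,z in [("amber",T(290,425),.102),("rollon",T(270,146),.078),("vial",T(403,110),.071)]: print(n,ray("top",p,z))
for n,p,z in [("amber",S(409,391),.102),("rollon",S(176,310),.078),("vial",S(213,230),.071)]: print(n,ray("scene",p,z))
E
```

```text
jig [0.54422476 0.23233245 0.1405114 ] [-0.1  3.1  2.4 -3.  -2.2 -2.2 -2.8  2.   2.8  0.1]
0 tab [0.43383387 0.21341547 0.138     ]
 tip 0 [0.59674698 0.24133284 0.21883165]
 tip 0.9 [0.6423693  0.24915084 0.13799042]
1.6 tab [0.52853921 0.34322863 0.138     ]
 tip 0 [0.55168769 0.17956981 0.21883165]
 tip 0.9 [0.55817021 0.13373866 0.13799042]
crop px top tab,nut,lid,tip [[487.0, 410.0], [471.0, 362.0], [314.0, 262.0], [447.0, 117.0]]
scene [[484.0, 219.0], [437.0, 237.0], [289.0, 316.0], [268.0, 95.0]]
scene-jar [0.53067055 0.31702309 0.093     ]
amber [0.42766073 0.33153377 0.102     ]
rollon [0.61464904 0.34724095 0.078     ]
vial [0.64246171 0.257062   0.071     ]
amber [0.42483228 0.3353565  0.102     ]
rollon [0.61333023 0.34546065 0.078     ]
vial [0.63887794 0.25787399 0.071     ]
```

```bash
cat >> h.py <<'E'
from scipy.spatial.transform import Rotation as Ro
JX,JY,JA=.5442,.2323,.1405
def rows(targets):
    """targets: (x,y,z,angle of tool y in world[rad]); tool pointing down. Prints rows."""
    s=arm.sense();q=s["tcp_rot"];R0=Ro.from_quat([q[1],q[2],q[3],q[0]]);p0=s["position"]
    for x,y,z,th in targets:
        c,sn=np.cos(th),np.sin(th)
        R=Ro.from_matrix(np.array([[-sn,c,0],[c,sn,0],[0,0,-1]]))   # cols: x=(-sin,cos), y=(cos,sin), z=down
        if np.linalg.det(R.as_matrix())<0: raise SystemExit
        print((R0.inv().apply(np.array([x,y,z])-p0)/.2).round(3).tolist(),((R0.inv()*R).as_rotvec()/np.pi).round(3).tolist())
def sp(phi,along,off,z):
    """phi world angle of strap; off = distance on trailing (ccw) side"""
    return JX+along*np.cos(phi)-off*np.sin(phi),JY+along*np.sin(phi)+off*np.cos(phi),z
E
python3 - <<'E'
from h import *
T=lambda x,y:(170+x/3.5-.36,120+y/3.5-.36); S=lambda x,y:(160+x/2.7-.3,80+y/2.7-.3)
for c,p,z in [("top",T(445,360),.126),("scene",S(430,254),.126),("top",T(440,405),.158),("scene",S(470,243),.158),("top",T(469,103),.225),("scene",S(275,90),.22)]:
    w=ray(c,p,z);d=w[:2]-[JX,JY];print(c,w,np.hypot(*d),np.arctan2(d[1],d[0])%(2*np.pi))
for q in (.2,.3,.4,.5,.6):
  t=JA+np.pi/2+1.6-q
  n=sp(t,.08,0,.126);b=sp(t,.112,0,.158);tip=sp(t,-.053,0,.219)
  print(q,((proj("top",[n,b,tip])-[170,120])*3.5).round(0).tolist(),((proj("scene",[n,b,tip])-[160,80])*2.7).round(0).tolist())
E
```

```text
top [0.46727917 0.23558434 0.126     ] 0.07699091787215996 3.098920847052144
scene [0.46292483 0.23587081 0.126     ] 0.08135356949427117 3.0976860113469273
top [0.43766455 0.24196285 0.158     ] 0.10697276866582953 3.051139319772811
scene [0.43329539 0.23900781 0.158     ] 0.11110727889348834 3.081183587603173
top [0.60441201 0.2301886  0.225     ] 0.060249021809310736 6.2481335510983875
scene [0.59569016 0.23543682 0.22      ] 0.05158561664940091 0.06084558704727283
0.2 [[445.0, 364.0], [449.0, 413.0], [466.0, 117.0]] [[428.0, 251.0], [473.0, 240.0], [276.0, 86.0]]
0.3 [[432.0, 363.0], [431.0, 411.0], [475.0, 118.0]] [[422.0, 258.0], [464.0, 249.0], [280.0, 82.0]]
0.4 [[420.0, 360.0], [412.0, 408.0], [484.0, 119.0]] [[416.0, 264.0], [455.0, 258.0], [285.0, 78.0]]
0.5 [[407.0, 356.0], [394.0, 402.0], [493.0, 122.0]] [[408.0, 270.0], [444.0, 266.0], [291.0, 75.0]]
0.6 [[395.0, 352.0], [376.0, 395.0], [502.0, 125.0]] [[399.0, 275.0], [431.0, 274.0], [297.0, 72.0]]
```

```bash
python3 - <<'E'
from h import *
rows([(.30,.40,.255,1.52),(*sp(3.09,.112,.055,.25),1.52)])
E
```

```text
[-0.936, -0.807, -0.009] [-0.0, -0.0, -0.066]
[-1.84, -1.688, 0.016] [-0.0, -0.0, -0.066]
```

Call:
arm_command(
  motion=[
    [-0.23, -0.2, 0, 0, 0, -0.02, 1],
    [-0.46, -0.4, 0, 0, 0, -0.04, 1],
    [-0.7, -0.6, 0, 0, 0, -0.066, 1],
    [-0.92, -0.8, 0, 0, 0, -0.066, 1],
    [-0.92, -0.8, 0, 0, 0, -0.066, 1],
  ],
)

```text
time_s: 1.52
position: [0.3011, 0.3979, 0.254]
tcp_rot: [0.001, 0.031, 1.0, -0.0]
contact_force: [-0.0, 0.1, -0.2]
gripper_width: -0.0004
gripper_force: 0.0
```

```bash
python3 - <<'E'
from h import *
s=arm.sense();print(s["position"],s["time_s"])
rows([(*sp(3.09,.112,.055,.25),1.52)])
E
```

```text
[0.30110913 0.39790805 0.25398015] 1.525
[-0.707, -1.032, 0.021] [0.0, 0.0, -0.003]
```

Call:
arm_command(
  motion=[
    [-0.17, -0.25, 0, 0, 0, 0, 1],
    [-0.34, -0.5, 0, 0, 0, 0, 1],
    [-0.51, -0.75, 0, 0, 0, 0, 1],
    [-0.7, -1, 0, 0, 0, 0, 1],
    [-0.7, -1, 0, 0, 0, 0, 1],
  ],
)

```text
time_s: 2.15
position: [0.429, 0.1909, 0.2538]
tcp_rot: [0.001, 0.03, 1.0, -0.0]
contact_force: [-0.1, 0.9, 0.1]
gripper_width: 0.0001
gripper_force: 0.0
```

```bash
python3 - <<'E'
from h import *
s=arm.sense();print(s["position"],s["time_s"])
rows([(*sp(3.09,.112,.05,.15),1.52),(*sp(3.09,.112,.028,.15),1.52)])
im=arm.read_camera("wrist");cv2.imwrite("pics/w1.png",im[:,:,::-1])
P=[sp(3.09,.112,0,.158),sp(3.09,.08,0,.126),sp(3.09,.12,.05,.128)];print(proj("wrist",P).round(0).tolist())
E
```

```text
[0.42903383 0.19091734 0.2537833 ] 2.15
[-0.004, -0.013, 0.519] [-0.0, 0.0, -0.003]
[-0.003, 0.097, 0.519] [-0.0, 0.0, -0.003]
[[315.0, 213.0], [306.0, 237.0], [248.0, 193.0]]
```

View pics/w1.png

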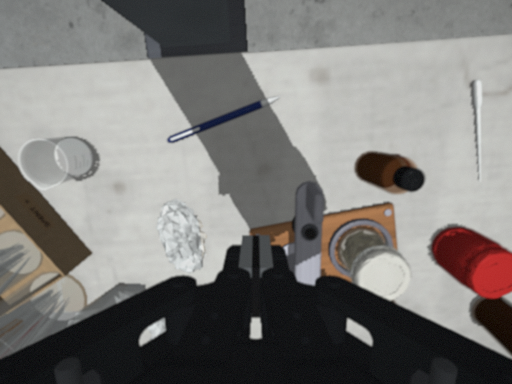

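The wrist view shows the tab at about (308,198) and the nut at (309,232), within a centimetre of the prediction. The closed fingers at (257,250) are clear on the trailing side, so I descend.

Call:
arm_command(
  motion=[
    [0, -0.03, 0.26, 0, 0, 0, 1],
    [0, -0.03, 0.51, 0, 0, 0, 1],
    [0, 0.03, 0.51, 0, 0, 0, 1],
    [0, 0.1, 0.51, 0, 0, 0, 1],
    [0, 0.1, 0.51, 0, 0, 0, 1],
  ],
)

```text
time_s: 2.82
position: [0.4284, 0.2181, 0.1534]
tcp_rot: [0.001, 0.024, 1.0, 0.001]
contact_force: [0.1, -0.3, 0.2]
gripper_width: -0.0001
gripper_force: 0.0
```

```bash
python3 - <<'E'
from h import *
s=arm.sense();print(s["position"],s["contact_force"])
rows([(*sp(p,.112,.018,.152),p-np.pi/2) for p in (3.09,2.95,2.8,2.65,2.5,2.35)])
E
```

```text
[0.42840443 0.21811302 0.15341216] [ 0.05636231 -0.30149947  0.15850891]
[-0.015, 0.011, 0.007] [0.001, 0.001, 0.001]
[-0.008, 0.09, 0.007] [0.001, 0.001, 0.045]
[-0.013, 0.175, 0.008] [0.001, 0.001, 0.093]
[-0.03, 0.258, 0.008] [0.001, 0.001, 0.141]
[-0.06, 0.337, 0.008] [0.001, 0.001, 0.189]
[-0.101, 0.412, 0.008] [0.001, 0.001, 0.236]
```

Call:
arm_command(
  motion=[
    [-0.01, 0.045, 0, 0, 0, 0.02, 1],
    [-0.01, 0.09, 0, 0, 0, 0.045, 1],
    [-0.015, 0.175, 0, 0, 0, 0.093, 1],
    [-0.03, 0.258, 0, 0, 0, 0.141, 1],
    [-0.06, 0.337, 0, 0, 0, 0.189, 1],
  ],
)

```text
time_s: 3.45
position: [0.4433, 0.2826, 0.1527]
tcp_rot: [0.0, 0.32, 0.948, 0.0]
contact_force: [-0.8, -1.3, -1.0]
gripper_width: 0.0
gripper_force: 1.2
```

```bash
python3 - <<'E'
from h import *
s=arm.sense();print(s["position"],s["contact_force"])
rows([(*sp(p,.112,.018,.152),p-np.pi/2) for p in (2.5,2.35,2.2,2.05,1.9,1.8,1.71)])
im=arm.read_camera("top");cv2.imwrite("pics/t2.png",cv2.resize(im[110:280,170:370,::-1],(700,595),interpolation=cv2.INTER_CUBIC))
E
```

```text
[0.44328722 0.28257209 0.15270908] [-0.7623177  -1.30983671 -1.03126131]
[0.005, 0.011, 0.004] [0.0, -0.0, -0.003]
[0.013, 0.095, 0.004] [0.0, -0.0, 0.045]
[0.009, 0.18, 0.004] [0.0, -0.0, 0.093]
[-0.009, 0.263, 0.004] [0.0, -0.0, 0.14]
[-0.039, 0.343, 0.004] [0.0, -0.0, 0.188]
[-0.065, 0.393, 0.004] [0.0, -0.0, 0.22]
[-0.093, 0.436, 0.004] [0.0, -0.0, 0.249]
```

View pics/t2.png

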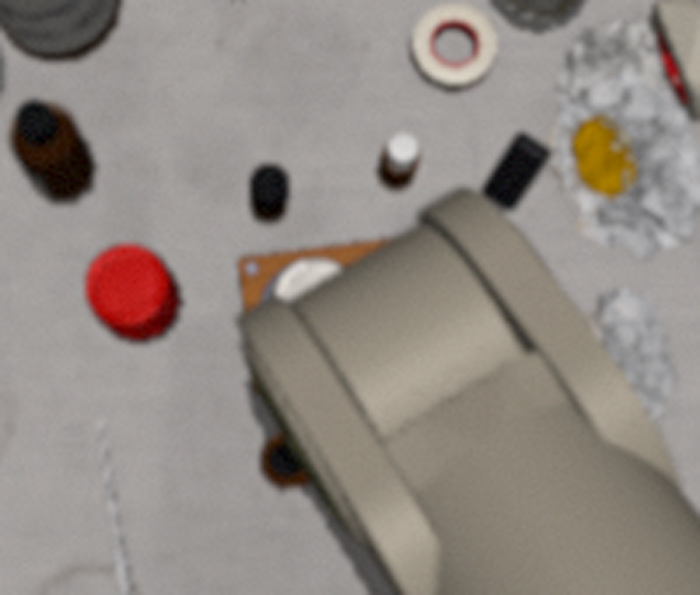

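The black grip, now at crop (515,170), has turned with the strap. The contact force is about 1.5 N and the bottles haven't moved, so I continue.

Call:
arm_command(
  motion=[
    [0.013, 0.095, 0, 0, 0, 0.045, 1],
    [0.009, 0.18, 0, 0, 0, 0.093, 1],
    [-0.009, 0.263, 0, 0, 0, 0.14, 1],
    [-0.039, 0.343, 0, 0, 0, 0.188, 1],
    [-0.05, 0.37, 0, 0, 0, 0.205, 1],
  ],
)

```text
time_s: 4.12
position: [0.4964, 0.3352, 0.1524]
tcp_rot: [0.0, 0.601, 0.799, 0.0]
contact_force: [-1.0, -1.7, 1.5]
gripper_width: -0.0002
gripper_force: 1.0
```

```bash
python3 - <<'E'
from h import *
s=arm.sense();print(s["position"],s["contact_force"])
rows([(*sp(p,.112,.018,.152),p-np.pi/2) for p in (1.85,1.78,1.71,1.66,1.61)])
E
```

```text
[0.4963637  0.33523096 0.15242434] [-0.97519647 -1.73179307  1.45708318]
[-0.001, -0.002, 0.002] [0.0, -0.0, 0.0]
[0.004, 0.037, 0.002] [0.0, -0.0, 0.023]
[0.006, 0.077, 0.002] [0.0, -0.0, 0.045]
[0.006, 0.105, 0.002] [0.0, -0.0, 0.061]
[0.005, 0.134, 0.002] [0.0, -0.0, 0.077]
```

Call:
arm_command(
  motion=[
    [0.004, 0.037, 0, 0, 0, 0.023, 1],
    [0.006, 0.077, 0, 0, 0, 0.045, 1],
    [0.006, 0.09, 0, 0, 0, 0.045, 1],
    [0.006, 0.1, 0, 0, 0, 0.045, 1],
    [0.006, 0.1, 0, 0, 0, 0.045, 1],
  ],
)

```text
time_s: 4.75
position: [0.5119, 0.3412, 0.1523]
tcp_rot: [-0.002, 0.655, 0.756, -0.002]
contact_force: [-15.4, -5.9, 10.7]
gripper_width: 0.0001
gripper_force: 8.1
```

```bash
python3 - <<'E'
from h import *
s=arm.sense();print(s["position"],s["contact_force"],Ro.from_quat(np.roll(s["tcp_rot"],-1)).as_matrix()[:,1])
E
```

```text
[0.51192956 0.34117356 0.15228664] [-15.4461203   -5.94577717  10.70572211] [ 0.98967617  0.14322528 -0.00525266]
```

The contact force has risen to about 15 N where the stop should be. I back off, rise and check.

Call:
arm_command(
  motion=[
    [0, 0, 0, 0, 0, 0, 1],
    [0, -0.04, 0, 0, 0, 0, 1],
    [0, -0.15, 0, 0, 0, 0, 1],
    [0, -0.15, -0.3, 0, 0, 0, 1],
    [0, -0.15, -0.55, 0, 0, 0, 1],
  ],
)

```text
time_s: 5.38
position: [0.4846, 0.3371, 0.2637]
tcp_rot: [0.0, 0.655, 0.755, 0.001]
contact_force: [0.8, 1.4, 0.2]
gripper_width: 0.0001
gripper_force: 0.0
```

```bash
python3 - <<'E'
from h import *
s=arm.sense();print(s["position"],s["contact_force"])
im=arm.read_camera("scene");cv2.imwrite("pics/s2.png",cv2.resize(im[80:300,160:400,::-1],(648,594),interpolation=cv2.INTER_CUBIC))
p=JA+np.pi/2
print(((proj("scene",[sp(p,.08,0,.126),sp(p,.112,0,.158),sp(p,-.053,0,.219)])-[160,80])*2.7).round())
E
```

```text
[0.48463527 0.33708109 0.26365964] [0.78377935 1.38807224 0.17714893]
[[292. 281.]
 [274. 283.]
 [367.  69.]]
```

View pics/s2.png

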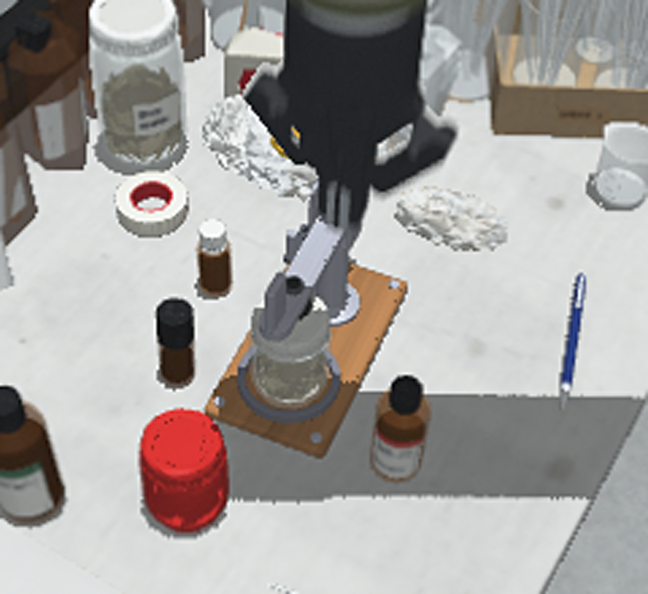

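The nut at (294,284) matches the at-stop prediction (292,281), and the jar and bottles haven't moved. Next is the lever.

```bash
cat >> h.py <<'E'
def lev(e,s=.1,gap=0,zp=.134):
    s6=.006+gap
    r=s*np.cos(e)-s6*np.sin(e)-.011; z=zp+s*np.sin(e)+s6*np.cos(e)+.022
    return (*sp(JA+np.pi/2,-r,0,z),JA)
E
python3 - <<'E'
from h import *
L=[(*lev(.95,.1,.025)[:2],.27,JA),lev(.95,.1,.02),lev(.95,.1,.003)]
print(np.round(L,3).tolist());rows(L)
E
```

```text
[[0.547, 0.211, 0.27, 0.14], [0.548, 0.207, 0.252, 0.14], [0.55, 0.193, 0.243, 0.14]]
[-0.675, 0.208, 0.005] [0.003, -0.002, 0.0]
[-0.696, 0.207, 0.093] [0.003, -0.002, 0.0]
[-0.765, 0.206, 0.142] [0.003, -0.002, 0.0]
```

Call:
arm_command(
  motion=[
    [-0.2, 0.06, -0.03, 0, 0, 0, 1],
    [-0.45, 0.14, -0.03, 0, 0, 0, 1],
    [-0.675, 0.208, -0.02, 0, 0, 0, 1],
    [-0.69, 0.208, 0.08, 0, 0, 0, 1],
    [-0.696, 0.207, 0.093, 0, 0, 0, 1],
  ],
)

```text
time_s: 6.05
position: [0.5448, 0.2045, 0.242]
tcp_rot: [-0.0, 0.656, 0.755, -0.0]
contact_force: [0.0, 2.0, 0.4]
gripper_width: 0.0002
gripper_force: 0.0
```

```bash
python3 - <<'E'
from h import *
s=arm.sense();print(s["position"],s["contact_force"])
rows([lev(.95,.1,.003)]+[lev(e,.1,0,.134-.007*(.95-e)/.9) for e in (.9,.75,.6,.45,.3,.15,.05)])
im=arm.read_camera("scene");cv2.imwrite("pics/s3.png",cv2.resize(im[80:300,160:400,::-1],(648,594),interpolation=cv2.INTER_CUBIC))
E
```

```text
[0.54478815 0.20450483 0.24197118] [0.02411687 2.0232204  0.43374061]
[-0.061, 0.017, -0.003] [-0.0, 0.0, -0.0]
[-0.094, 0.017, 0.021] [-0.0, 0.0, -0.0]
[-0.152, 0.017, 0.075] [-0.0, 0.0, -0.0]
[-0.203, 0.017, 0.136] [-0.0, 0.0, -0.0]
[-0.244, 0.017, 0.205] [-0.0, 0.0, -0.0]
[-0.276, 0.017, 0.279] [-0.0, 0.0, -0.0]
[-0.297, 0.017, 0.357] [-0.0, 0.0, -0.0]
[-0.305, 0.017, 0.41] [-0.0, 0.0, -0.0]
```

View pics/s3.png

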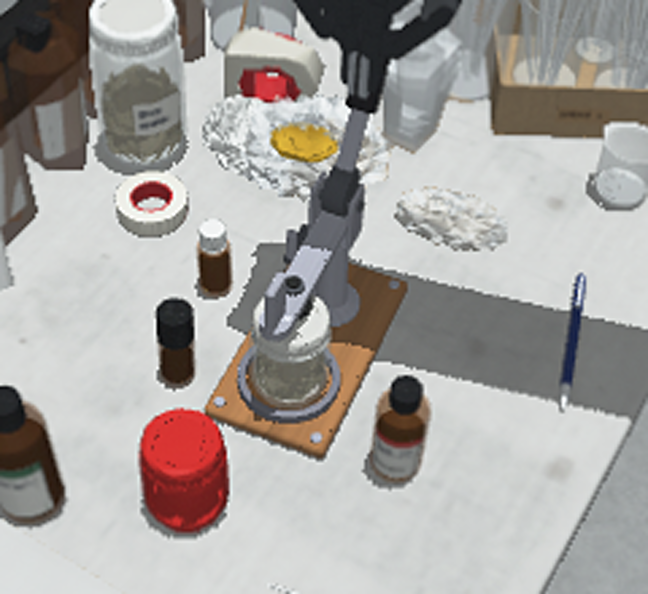

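The fingertips at (366,95) sit just in front of the grip and are centred on it. I push along the arc.

Call:
arm_command(
  motion=[
    [-0.06, 0.015, 0, 0, 0, 0, 1],
    [-0.094, 0.015, 0.021, 0, 0, 0, 1],
    [-0.125, 0.015, 0.048, 0, 0, 0, 1],
    [-0.152, 0.015, 0.075, 0, 0, 0, 1],
    [-0.203, 0.015, 0.136, 0, 0, 0, 1],
  ],
)

```text
time_s: 6.72
position: [0.5542, 0.1655, 0.2157]
tcp_rot: [0.0, 0.656, 0.755, 0.001]
contact_force: [0.8, 0.8, 3.5]
gripper_width: 0.0001
gripper_force: 1.8
```

```bash
python3 - <<'E'
from h import *
s=arm.sense();print(s["position"],s["contact_force"])
rows([lev(e,.1,0,.134-.007*(.95-e)/.9) for e in (.6,.45,.3,.15,.05)])
E
```

```text
[0.55420776 0.16554549 0.2157369 ] [0.84026627 0.7958941  3.46647445]
[-0.003, -0.003, 0.005] [0.0, -0.0, -0.0]
[-0.045, -0.003, 0.074] [0.0, -0.0, -0.0]
[-0.076, -0.003, 0.147] [0.0, -0.0, -0.0]
[-0.098, -0.003, 0.225] [0.0, -0.0, -0.0]
[-0.106, -0.003, 0.279] [0.0, -0.0, -0.0]
```

It is in contact at about 3.5 N, and the lever is moving.

Call:
arm_command(
  motion=[
    [-0.045, 0, 0.074, 0, 0, 0, 1],
    [-0.076, 0, 0.147, 0, 0, 0, 1],
    [-0.098, 0, 0.2, 0, 0, 0, 1],
    [-0.1, 0, 0.235, 0, 0, 0, 1],
    [-0.1, 0, 0.235, 0, 0, 0, 1],
  ],
)

```text
time_s: 7.35
position: [0.5558, 0.1454, 0.1675]
tcp_rot: [-0.001, 0.656, 0.755, -0.001]
contact_force: [-1.3, -0.5, -1.4]
gripper_width: -0.0
gripper_force: 0.0
```

Call:
arm_command(
  motion=[
    [0, 0, 0.02, 0, 0, 0, 1],
    [0, 0, 0.04, 0, 0, 0, 1],
    [0, 0, 0.05, 0, 0, 0, 1],
    [0, 0, 0.05, 0, 0, 0, 1],
  ],
)

```text
time_s: 7.85
position: [0.5606, 0.1462, 0.1654]
tcp_rot: [0.003, 0.656, 0.755, 0.005]
contact_force: [-5.2, -2.4, 40.8]
gripper_width: -0.0001
gripper_force: 20.0
```

It stalled at 41 N with the tip at z = 0.143, which suggests the lever is at its end stop. I retreat and look.

Call:
arm_command(
  motion=[
    [0, 0, 0, 0, 0, 0, 1],
    [0, 0, -0.1, 0, 0, 0, 1],
    [0, 0, -0.4, 0, 0, 0, 1],
    [-0.1, 0, -0.7, 0, 0, 0, 1],
    [-0.3, 0, -0.8, 0, 0, 0, 1],
  ],
)

```text
time_s: 8.48
position: [0.5656, 0.0878, 0.3222]
tcp_rot: [0.001, 0.655, 0.756, 0.002]
contact_force: [0.9, -0.3, -1.5]
gripper_width: -0.0002
gripper_force: 0.0
```

Call:
arm_command(
  motion=[
    [-0.2, 0, 0, 0, 0, 0, 1],
    [-0.5, 0, 0, 0, 0, 0, 1],
    [-0.7, 0, 0, 0, 0, 0, 1],
    [-0.7, 0, 0, 0, 0, 0, 1],
  ],
)

```text
time_s: 8.98
position: [0.5836, -0.057, 0.3185]
tcp_rot: [0.0, 0.659, 0.752, -0.001]
contact_force: [-0.3, -0.7, 0.5]
gripper_width: -0.0001
gripper_force: 0.0
```

```bash
python3 - <<'E'
from h import *
s=arm.sense();print(s["position"],s["contact_force"])
im=arm.read_camera("scene");cv2.imwrite("pics/s4.png",cv2.resize(im[80:300,160:400,::-1],(648,594),interpolation=cv2.INTER_CUBIC))
p=JA+np.pi/2
for e in (.05,.15,.3):
  for zp in (.134,.127): print(e,zp,((proj("scene",[sp(p,-.117*np.cos(e),0,zp+.117*np.sin(e)+.006)])-[160,80])*2.7).round())
print(((proj("scene",[sp(p,.08,0,.126),sp(p,.08,0,.119)])-[160,80])*2.7).round())
E
```

```text
[ 0.58358952 -0.05700679  0.31847169] [-0.30212072 -0.73410352  0.47076868]
0.05 0.134 [[391.  92.]]
0.05 0.127 [[390.  99.]]
0.15 0.134 [[392.  82.]]
0.15 0.127 [[391.  89.]]
0.3 0.134 [[391.  68.]]
0.3 0.127 [[391.  75.]]
[[292. 281.]
 [292. 288.]]
```

View pics/s4.png

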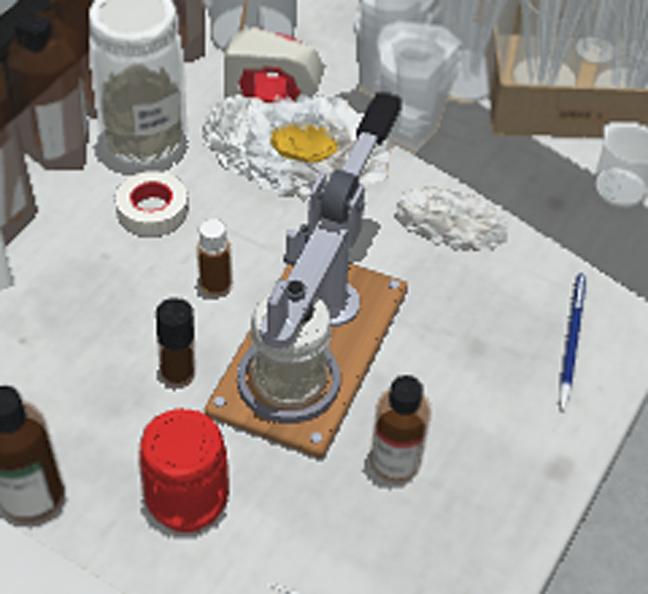

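The lever end at (391,95) matches fully down (391,92), and the nut has dropped about 6 px, as expected for a 7 mm lowering. The finger slid sideways slightly, so I check the strap angle in the top view.

```bash
python3 - <<'E'
from h import *
im=arm.read_camera("top");cv2.imwrite("pics/t3.png",cv2.resize(im[140:250,210:350,::-1],(756,594),interpolation=cv2.INTER_CUBIC))
for q in (1.6,1.5,1.4):
    p=JA+np.pi/2+1.6-q
    for e in (.05,.13):
        print(q,e,((proj("top",[sp(p,.112,0,.151),sp(p,.08,0,.119),sp(p,0,0,.14),sp(p,-.117*np.cos(e),0,.134+.117*np.sin(e)+.006)])-[210,140])*5.4).round().tolist())
E
```

```text
1.6 0.05 [[201.0, 283.0], [280.0, 285.0], [478.0, 251.0], [766.0, 211.0]]
1.6 0.13 [[201.0, 283.0], [280.0, 285.0], [478.0, 251.0], [769.0, 206.0]]
1.5 0.05 [[206.0, 310.0], [284.0, 304.0], [478.0, 251.0], [760.0, 183.0]]
1.5 0.13 [[206.0, 310.0], [284.0, 304.0], [478.0, 251.0], [763.0, 178.0]]
1.4 0.05 [[214.0, 337.0], [290.0, 323.0], [478.0, 251.0], [750.0, 156.0]]
1.4 0.13 [[214.0, 337.0], [290.0, 323.0], [478.0, 251.0], [754.0, 151.0]]
```

View pics/t3.png

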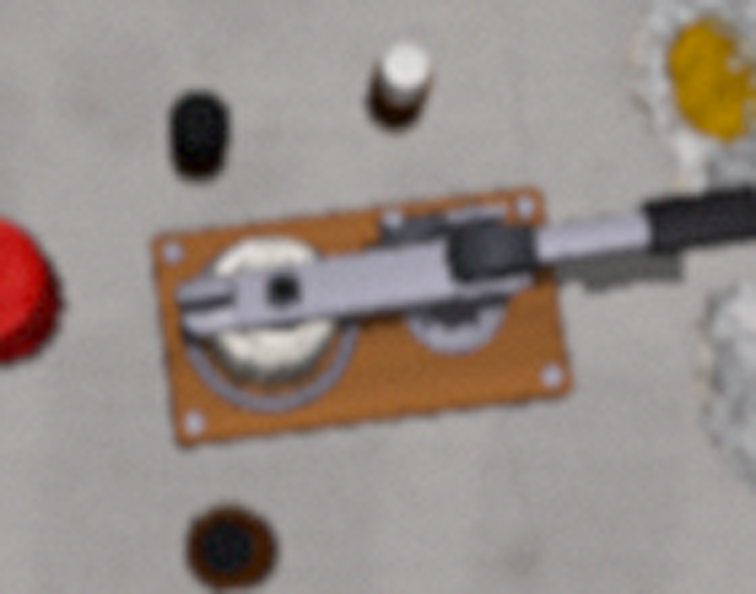

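The line from nut to lever has slope -0.158, against -0.152 predicted for q = 1.6 and -0.254 for 1.5. So the strap is at its stop, the jar and bottles are in place, and the robot is clear. I hand it in.

```bash
python3 -c "
from plant import arm
print(arm.sign_off())"
```

```text
the job is handed in; nothing more can be done
None
```

The job is handed in: images show the strap at its stop over the jar, the lever fully down, the jar and bottles in place and the robot clear; the pad force was not measured, and sign-off returned no verdict.

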